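# Set a place at the pottery painting table

### The arm

A 6-joint arm with a two-finger parallel gripper is mounted at the origin on the work surface. World frame = base frame: x ahead of the robot, y to its left, z up, the work surface at z = 0. Lengths are in m, angles in rad, forces in N, time in s.
With the tool pointing down it reaches from about 0.225 to 0.875 m from the base axis. Payload 3.4 kg.
Tool frame: the origin (TCP) lies midway between the tips of the shut fingers; the grasp point (between the pads) lies 19 mm behind it (manip.pinch_z is the distance from the TCP to the grasp point, in m); z points along the fingers, y is the line along which they close (so a half turn about z gives the same grasp; the last joint's range is limited). The gripper opens to 85 mm and grips with 20 to 120 N. Pads are 22 mm wide; open, the fingers measure 114 mm over their backs; the gripper's body (76 mm by 85 mm) begins 54 mm behind the grasp point. The pads swing forward as they close: fully open they stand 13 mm farther back than shut.
Start: joints at [-0.121, 0.276, 1.505, -0, 1.361, -0.121], TCP at [0.575, -0, 0.21] pointing down, gripper open.
Joint ranges: [-2.89, 2.89], [-0.75, 2.08], [0.22, 2.7], [-1.18, 4.32], [0.11, 2.71], [-2.7, 2.7]. Speed limits (rad/s): [2.57, 2.57, 3.14, 3.14, 3.14, 3.14].

### API

Orientations are given as a unit quaternion [w, x, y, z].
In Python, from rig import manip gives the robot as it stands.
- The arm moves only by the tool carry_out, never from a script. Its arguments are lists of equal length, an entry for each row: "delta_pos": the shift along the tool's x, y, z scaled (see below), a list of three; "turn": the turn, a rotation vector about the tool's x, y, z scaled (see below), a list of three; "claw": the closure, from -1 (fully open) to 1 (shut). A call has 1 to 12 rows; each row is the pose to reach, as a shift and turn from the pose commanded when the call began, along the tool's axes at that moment; what a row does not reach only later rows make up. The controller multiplies each number of a shift by 400 mm and each number of a turn by 30 degrees. A row lasts 1/10 s, in which the tool goes at most 50 mm and 8.59 degrees, less where a joint would pass 70% of its speed; a pose out of reach is approached as far as the arm can. A call with a number of a shift or a turn outside -1 to 1 is refused whole. A call with a gripper value outside its range is refused whole. The fingers move at their own pace and stop on an object; "force" is the grip in N (left out, the last holds). Time passes only in rows, so rows that repeat a pose let the fingers close. It gives the time, the measured TCP pose, the force, the opening and the grip force at its end, in the units of the state.
- manip.get_state(): the state, without advancing time (a new reading comes with each control period).
- manip.get_image(name): name is "scene" or "side" or "wrist"; returns a dict with "image" (480x640x3 uint8, red, green, blue), "z_map" (480x640 float32, m along the optical axis (not along the pixel's ray), 0 where there is no reading), "fx", "fy", "cx", "cy" (pixels), "k1" (the pictures are not rectified: a ray, as slopes to the right and down, at radius r is drawn at 1 + k1 r^2 times it, then the intrinsics apply), "world_to_cam" (4x4, takes a point from world to camera coordinates). Camera axes: x right, y down, z forward; pixel columns grow to the right and rows downward; lengths in m; the calibration is good to about 2 mm. A picture is of the moment at which its call begins.
- manip.sign_off(): hands the job in; it is judged then, once.
Trained networks look in the newest picture that a camera, given by its name, has taken for a name from the list of things; names that differ only in an ending like _2 or _b are one class to them, and where a whole thing is asked for, a point or a joint stands for the part that bears it (a point fixed in the world has none). Each returns a list of dicts, best first, with "score" (0 to 1); they miss things now and then, are a little off and sometimes report something else, mostly with a low value. They report only what shows in the picture. A call takes as long as a camera call. They do not tell look-alikes from the thing itself.
- manip.spot_in(camera, query): "point" ([x, y, z] in m, in world coordinates, good to about 4 mm: the middle of the surface that is visible of it).
- manip.place_of(camera, query): "point" ([x, y, z] in m, in world coordinates, good to about 4 mm: a listed point, or the origin of a listed thing).
The state is a dict: "clock": time; "qpos": joint angles; "qd": joint speeds; "effort": joint torques, N m; "position": TCP position; "ee_rot": TCP orientation; "contact_force": force on the tool from outside, world axes, zero at the start; "moment": the same for the moment, N m; "width": finger opening in m; "gripper_force": force on a finger pad.
Only numpy, scipy, OpenCV 4.12 (cv2) and the standard library are available. Lean on these libraries where they do the work, as an engineer would, in place of code of your own. Each camera call takes 0.05 s, during which the arm holds its last target. There are 200 camera calls.

### The job

Set the place for the next guest to paint: stand the cork riser in the middle of the round metal banding wheel and the unglazed cup upright, centred on top of the riser. Stand three paint bottles upright on the three white spots of the dark wooden board, one on each spot and centred: yellow on the middle spot, between the other two, pink on the end spot nearer the banding wheel, and blue on the end spot farther from it. Leave the green bottle standing where it is.

Things in the scene. Friction and masses are not known exactly. Their poses are not given: they have to be found in the camera images.
- pink_bottle: pink paint bottle, loose, about 90 g: a round pink body 36 mm in diameter with straight sides from the bottom up to 56 mm, then a sloping shoulder and a thin black nozzle; 82 mm tall overall. Origin at the centre of its underside, z up along the bottle.
- yellow_bottle: yellow paint bottle, loose, about 90 g: a round yellow body 36 mm in diameter with straight sides from the bottom up to 56 mm, then a sloping shoulder and a thin black nozzle; 82 mm tall overall. Origin at the centre of its underside, z up along the bottle.
- blue_bottle: blue paint bottle, loose, about 90 g: a round blue body 36 mm in diameter with straight sides from the bottom up to 56 mm, then a sloping shoulder and a thin black nozzle; 82 mm tall overall. Origin at the centre of its underside, z up along the bottle.
- cup: unglazed bisque cup without a handle, pale pinkish beige, loose, about 140 g, open at the top: outer diameter 58 mm with straight sides from 8 mm up to the rim at 72 mm (the foot narrows to 52 mm), walls 4 mm. It starts upright. Origin at the centre of its underside, z up.
- riser: cork riser, loose, about 60 g: a plain brown cork disc 56 mm in diameter and 30 mm tall. Origin at the centre of its underside, z up.
- wheel: banding wheel (potter's turntable), fixed and locked: a round grey metal disc 136 mm in diameter on a dark metal foot, its flat top 50 mm above the table, with a thin dark circle of 72 mm diameter drawn round its centre. Stands on the left or the right of the board. Origin at the centre of its underside, on its axis, at table height.
- board: dark wooden board, fixed, 85 mm (its x) by 220 mm (its y) and 15 mm thick, flat on top, with three white printed spots, each 50 mm in diameter, in a row along its y axis at y = -75, 0 and +75 mm. Origin at the centre of its underside, at table height, z up.
- green_bottle: green paint bottle, loose, about 90 g: a round green body 36 mm in diameter with straight sides from the bottom up to 56 mm, then a sloping shoulder and a thin black nozzle; 82 mm tall overall. Origin at the centre of its underside, z up along the bottle. Not needed: leave it.
Not all that is in view belongs to the job. Of the things shaped like the board, the wooden one is meant.

How it is judged:
At the end, for the whole second after the job is handed in: At rest: riser on the wheel within 12 mm of its axis; cup upright on the riser within 10 mm; bottles upright on the board within 12 mm of their spots along each board axis (yellow middle, pink on the wheel's side, blue opposite); green bottle upright within 20 mm of its start (x of yellow_bottle in the frame of board between -0.012 and 0.012 m and y of yellow_bottle in the frame of board between -0.012 and 0.012 m and z of pink_bottle in the frame of board between 0.011 and 0.019 m and angle between each of pink_bottle, yellow_bottle, blue_bottle, riser, cup, green_bottle's own z axis and vertical below 0.1 rad and z of yellow_bottle in the frame of board between 0.011 and 0.019 m and z of blue_bottle in the frame of board between 0.011 and 0.019 m and ((y of wheel in the frame of board above 0 m and x of pink_bottle in the frame of board between -0.012 and 0.012 m and y of pink_bottle in the frame of board between 0.063 and 0.087 m and x of blue_bottle in the frame of board between -0.012 and 0.012 m and y of blue_bottle in the frame of board between -0.087 and -0.063 m) or (y of wheel in the frame of board below 0 m and x of pink_bottle in the frame of board between -0.012 and 0.012 m and y of pink_bottle in the frame of board between -0.087 and -0.063 m and x of blue_bottle in the frame of board between -0.012 and 0.012 m and y of blue_bottle in the frame of board between 0.063 and 0.087 m)) and horizontal distance between riser and wheel below 0.012 m and z of riser in the frame of wheel between 0.046 and 0.054 m and horizontal distance between cup and riser below 0.01 m and z of cup in the frame of riser between 0.026 and 0.034 m and linear speed of each of pink_bottle, yellow_bottle, blue_bottle, riser, cup below 0.02 m/s and distance of green_bottle from where it was at the start of the episode below 0.02 m); the robot touches nothing.
It fails at once if the green bottle is knocked over or shifted by more than 20 mm (distance of green_bottle from where it was at the start of the episode above 0.02 m or angle between green_bottle's own z axis and vertical above 0.5 rad).
It also fails if it takes over 125 s, if anything falls off the work surface, if the arm or the gripper's body presses on something with over 40 N, if the wrist force passes 120 N, or if a joint passes its speed limit or range.

## Working session

There is one attempt and no reset: what is moved stays moved. The work goes in short steps, Python scripts to look and compute and a tool call to move; the robot and the scene stay as the last step left them, time stands still between calls to the robot, and variables do not carry over. Pictures are saved under pics/ and viewed, at most 14 in all, crops included, and the job is handed in when it is done.

Besides the shell and the picture viewer there is one more tool, called after "Call:" as name(argument=value, ...) on one line, values as JSON. carry_out: Moves the arm, as the interface text tells. Shifts and turns lie within -1 to 1; 1 stands for 400 mm of shift or 30 degrees of turn. Its arguments: {"type":"object","properties":{"delta_pos":{"type":"array","items":{"type":"array","items":{"type":"number","minimum":-1,"maximum":1}}},"turn":{"type":"array","items":{"type":"array","items":{"type":"number","minimum":-1,"maximum":1}}},"claw":{"type":"array","items":{"type":"number"}},"force":{"type":"number"}},"required":["delta_pos","turn","claw"]}

```bash
ls; mkdir -p pics
cat > h.py <<'E'
import numpy as np, cv2
from rig import manip
def img(c,name=None):
    d=manip.get_image(c)
    if name: cv2.imwrite(f'pics/{name}.png',d['image'][:,:,::-1])
    return d
def cloud(d):
    z=d['z_map'].astype(float); h,w=z.shape
    K=np.array([[d['fx'],0,d['cx']],[0,d['fy'],d['cy']],[0,0,1.]])
    uv=np.stack(np.meshgrid(np.arange(w),np.arange(h)),-1).reshape(-1,1,2).astype(float)
    s=cv2.undistortPoints(uv,K,np.array([d['k1'],0,0,0,0.])).reshape(h,w,2)
    P=np.dstack([s*z[...,None],z])
    T=np.array(d['world_to_cam']); 
    W=(P-T[:3,3])@T[:3,:3]
    W[z<=0]=np.nan
    return W
E
python3 - <<'E'
from h import *
for c in('scene','side'):
    d=img(c,c+'0')
    print(c,{k:d[k] for k in('fx','k1')})
    for q in 'pink_bottle yellow_bottle blue_bottle green_bottle cup riser wheel board'.split():
        print(q,[(np.round(r['point'],3).tolist(),round(r['score'],2)) for r in manip.place_of(c,q)][:4])
s=manip.get_state();print(s['clock'],s['position'],s['ee_rot'],s['width'])
E
```

```text
pics
scene {'fx': 501.2124638222194, 'k1': -0.06025990987613197}
pink_bottle [([0.436, 0.065, 0.001], 0.67), ([0.411, 0.307, 0.0], 0.2)]
yellow_bottle [([0.444, -0.165, 0.0], 0.72)]
blue_bottle [([0.427, -0.307, -0.001], 0.65)]
green_bottle [([0.414, 0.306, -0.004], 0.61)]
cup [([0.458, -0.081, 0.0], 0.86)]
riser [([0.462, 0.18, 0.003], 0.76)]
wheel [([0.618, 0.288, 0.0], 0.96), ([0.43, -0.313, 0.002], 0.25)]
board [([0.22, 0.353, -0.001], 0.91), ([0.22, -0.268, 0.002], 0.67), ([0.63, -0.033, 0.003], 0.64), ([0.41, 0.307, -0.0], 0.35)]
side {'fx': 531.1040597299268, 'k1': -0.11966151570492618}
pink_bottle [([0.437, 0.058, 0.006], 0.66)]
yellow_bottle [([0.443, -0.168, 0.002], 0.57)]
blue_bottle [([0.43, -0.308, -0.001], 0.61)]
green_bottle [([0.403, 0.304, -0.002], 0.88)]
cup [([0.451, -0.076, -0.001], 0.75), ([0.613, 0.282, -0.0], 0.36)]
riser [([0.61, 0.283, -0.002], 0.69), ([0.459, 0.18, 0.002], 0.67), ([0.406, 0.305, -0.002], 0.63)]
wheel [([0.614, 0.28, 0.0], 0.78)]
board [([0.629, -0.035, 0.001], 0.88), ([0.22, 0.351, 0.004], 0.8), ([0.223, -0.27, 0.001], 0.61), ([0.616, 0.282, -0.003], 0.29)]
0.9 [ 5.75045515e-01 -1.89339467e-05  2.09566552e-01] [7.31481739e-05 7.07105348e-01 7.07108208e-01 5.60218131e-05] 0.08557664199320311
```

View pics/scene0.png

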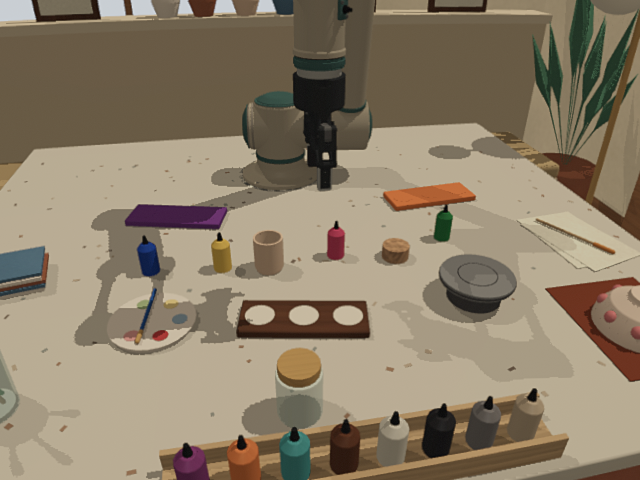

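View pics/side0.png

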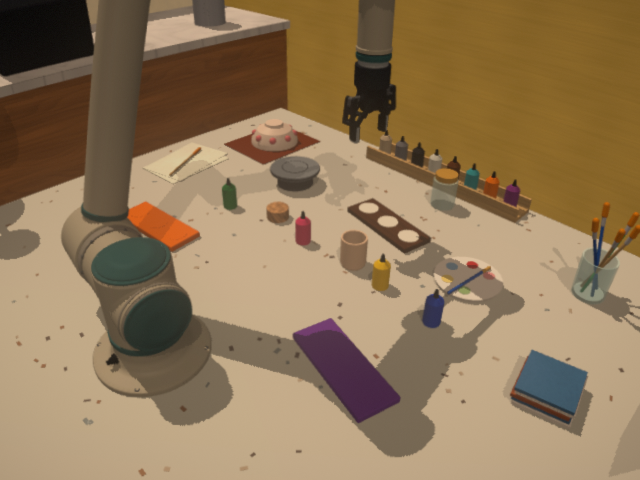

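The scene view shows three slabs: purple (177,216), orange (430,196) and dark brown with three white spots (304,318). The last fits the wooden board. Pink bottle (336,242), yellow (221,254), blue (149,257), cup (268,252), riser (396,250), wheel (477,280) and green bottle (443,224). I'll confirm with a crop and refine the poses.

Run:
```python
from h import *
from scipy.optimize import least_squares
D=[img(c) for c in('scene','side')]
cv2.imwrite('pics/crop.png',cv2.resize(D[0]['image'][180:350,110:530,::-1],(800,324),interpolation=cv2.INTER_CUBIC))
C=[cloud(d) for d in D]
est=dict(pink=(.436,.062,.018,10,54),yellow=(.443,-.166,.018,10,54),blue=(.428,-.307,.018,10,54),green=(.410,.305,.018,10,54),cup=(.455,-.079,.029,14,68),riser=(.460,.18,.028,6,27))
for n,(x,y,r,a,b) in est.items():
    out=[];Q=[]
    for W in C:
        P=W.reshape(-1,3); m=(np.hypot(P[:,0]-x,P[:,1]-y)<r+.022)&(P[:,2]>a/1e3)&(P[:,2]<b/1e3)
        P=P[m]; Q.append(P)
    for S in Q+[np.vstack(Q)]:
        f=least_squares(lambda c:np.hypot(S[:,0]-c[0],S[:,1]-c[1])-r,[x,y],loss='soft_l1',f_scale=.002)
        out.append((np.round(f.x*1e3,1).tolist(),len(S),round(float(np.median(abs(f.fun)))*1e3,1)))
    A=np.vstack([W.reshape(-1,3) for W in C]); t=A[np.hypot(A[:,0]-f.x[0],A[:,1]-f.x[1])<r]
    print(n,out,'top',np.round(np.percentile(t[:,2],98)*1e3))
for d,W in zip(D,C):
    g=d['image'].astype(int).min(2)
    # wheel: boundary of top surface
    m=(abs(W[...,2]-.05)<.006)&(np.hypot(W[...,0]-.616,W[...,1]-.285)<.09)
    P=W[m][:,:2].astype(np.float32); c,r=cv2.minEnclosingCircle(P)
    print('wheel',np.round(np.array(c)*1e3,1),r,np.round(P.mean(0)*1e3,1),'z',np.median(W[m][:,2]))
    m=(abs(W[...,2]-.015)<.008)&(abs(W[...,0]-.63)<.07)&(abs(W[...,1]+.033)<.13)
    s=(m&(g>120)).astype(np.uint8); s=cv2.morphologyEx(s,cv2.MORPH_OPEN,np.ones((3,3),np.uint8))
    n,l,st,_=cv2.connectedComponentsWithStats(s)
    for i in range(1,n):
        if st[i,4]>100: q=W[l==i]; print('spot',np.round(np.nanmean(q,0)*1e3,1),np.round(np.ptp(q,0)*1e3),st[i,4])
```

```text
pink [([435.7, 63.0], 325, 0.9), ([436.9, 64.1], 249, 1.0), ([436.2, 63.6], 574, 1.0)] top 79.0
yellow [([441.0, -167.6], 358, 0.8), ([442.9, -166.6], 290, 0.8), ([441.8, -166.9], 648, 0.9)] top 79.0
blue [([428.1, -308.2], 382, 0.8), ([429.4, -307.2], 322, 0.7), ([428.7, -307.7], 704, 0.9)] top 78.0
green [([407.6, 306.7], 301, 0.9), ([409.9, 308.2], 219, 1.6), ([408.5, 307.6], 520, 1.3)] top 79.0
cup [([457.1, -76.1], 935, 1.3), ([456.9, -75.7], 735, 1.4), ([457.1, -75.9], 1670, 1.4)] top 73.0
riser [([462.2, 183.3], 238, 0.8), ([463.2, 184.0], 164, 1.0), ([462.6, 183.8], 402, 0.9)] top 33.0
wheel [615.4 283.7] 0.07023835182189941 [623.2 281.2] z 0.0502233655444012
spot [ 614.4 -107.8   14.8] [52. 48.  7.] 427
spot [628.5 -34.3  15. ] [51. 47.  6.] 425
spot [642.6  39.7  15.1] [51. 49.  6.] 441
wheel [614.5 284.5] 0.07193008810281754 [608.8 278.1] z 0.05082388196851573
spot [642.9  39.9  16.2] [46. 47.  7.] 151
spot [628.6 -34.   16.7] [49. 49.  7.] 164
spot [ 615.4 -107.5   16.5] [50. 48.  7.] 183
```

View pics/crop.png

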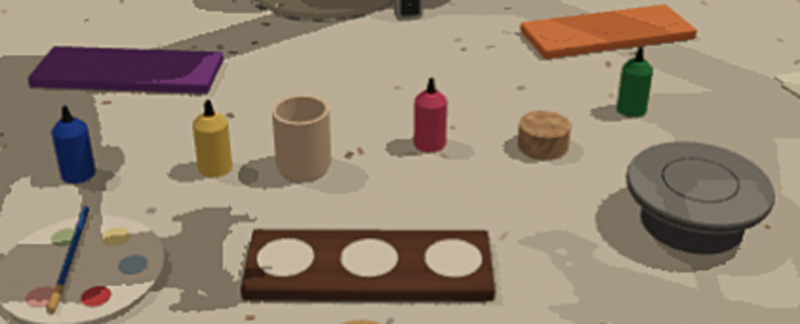

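The crop confirms that the dark wooden slab with three white spots is the board. The wheel is at y=+0.284, so pink goes on spot (642.6, 39.8), yellow on (628.5, -34) and blue on (615, -107.6). First the riser.

Call:
carry_out(delta_pos=[[0.115,-0.07,0],[0.23,-0.14,0],[0.345,-0.21,0],[0.46,-0.281,0],[0.46,-0.281,0],[0.46,-0.281,0.1],[0.46,-0.281,0.2],[0.46,-0.281,0.3],[0.46,-0.281,0.36],[0.46,-0.281,0.36],[0.46,-0.281,0.36],[0.46,-0.281,0.36]], turn=[[0,0,0],[0,0,0],[0,0,0],[0,0,0],[0,0,0],[0,0,0],[0,0,0],[0,0,0],[0,0,0],[0,0,0],[0,0,0],[0,0,0]], claw=[-1,-1,-1,-1,-1,-1,-1,-1,-1,-1,-1,-1], force=40)

```text
clock: 2.2
position: [0.4644, 0.1842, 0.0671]
ee_rot: [0.001, 0.707, 0.707, 0.002]
contact_force: [-0.3, -0.3, 0.9]
width: 0.0853
gripper_force: 0.0
```

Run:
```python
from h import *
img('wrist','w1')
s=manip.get_state();print(s['clock'],s['position'],s['ee_rot'],s['width'],s['contact_force'])
```

```text
2.25 [0.46439712 0.18422179 0.06725994] [0.00107808 0.70714949 0.70706136 0.00163517] 0.08538692446506392 [-0.2763633  -0.66217287  0.8025593 ]
```

View pics/w1.png

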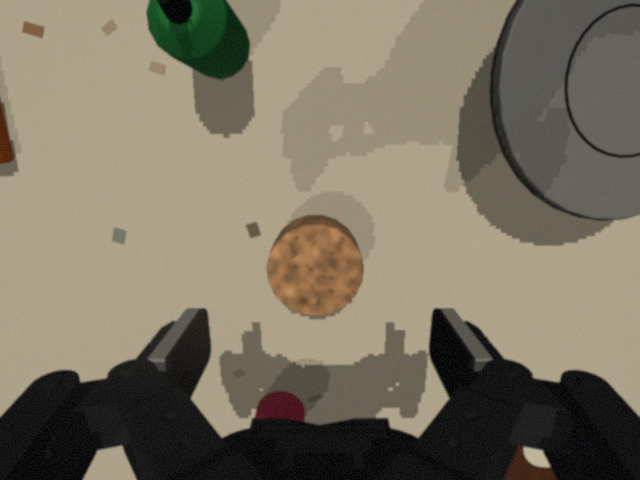

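The wrist view shows the riser at (315,266), centred between the pads. Descend and grip.

Call:
carry_out(delta_pos=[[0,0,0.06],[0,0,0.12],[0,0,0.155],[0,0,0.155],[0,0,0.155],[0,0,0.155],[0,0,0.155],[0,0,0.155],[0,0,0.155],[0,0,0.155],[0,0,0.155],[0,0,0.155]], turn=[[0,0,0],[0,0,0],[0,0,0],[0,0,0],[0,0,0],[0,0,0],[0,0,0],[0,0,0],[0,0,0],[0,0,0],[0,0,0],[0,0,0]], claw=[-1,-1,-1,-1,-1,1,1,1,1,1,1,1])

```text
clock: 3.45
position: [0.4653, 0.1849, 0.0081]
ee_rot: [0.002, 0.707, 0.707, 0.003]
contact_force: [-4.4, -1.5, 29.6]
width: 0.0005
gripper_force: 14.7
```

Run:
```python
from h import *
a=img('wrist')['image'];b=img('side')['image'];
cv2.imwrite('pics/w2.png',np.hstack([cv2.resize(a,(400,300)),cv2.resize(b[120:300,180:420],(400,300))])[:,:,::-1])
s=manip.get_state();print(s['clock'],s['position'],s['width'],s['contact_force'])
```

```text
3.55 [0.46533531 0.18483055 0.00815392] -0.00022716249089591538 [-3.40329005 -1.22545425 29.60029105]
```

View pics/w2.png

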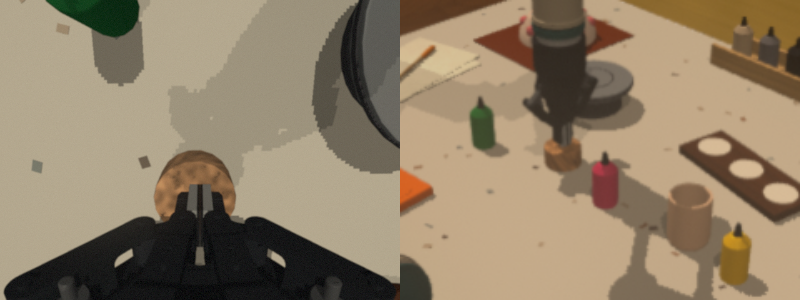

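Run:
```python
from h import *
print(manip.pinch_z)
for c in('wrist','side','scene'):
    d=img(c);W=cloud(d);I=d['image'].astype(int)
    m=(abs(W[...,0]-.465)<.06)&(abs(W[...,1]-.185)<.07)&(W[...,2]>.008)&(W[...,2]<.09)
    br=m&(I[...,0]-I[...,2]>40); P=W[br]; dk=m&~br; Q=W[dk&(I.max(2)<110)]
    print(c,len(P),np.round(np.percentile(P,[2,50,98],axis=0)*1e3),len(Q),np.round(np.percentile(Q,[2,50,98],axis=0)*1e3))
```

```text
0.0187
wrist 7619 [[438. 172.  12.]
 [459. 197.  31.]
 [489. 210.  32.]] 14652 [[431. 177.  39.]
 [466. 196.  82.]
 [501. 199.  90.]]
side 322 [[435. 155.   9.]
 [452. 169.  28.]
 [485. 205.  33.]] 286 [[432. 172.  33.]
 [460. 177.  73.]
 [497. 195.  89.]]
scene 431 [[442. 155.   9.]
 [479. 175.  28.]
 [491. 207.  32.]] 317 [[437. 171.  21.]
 [477. 177.  60.]
 [502. 192.  89.]]
```

Call:
carry_out(delta_pos=[[0,0,-0.05],[0,0,-0.1],[0,0,-0.15],[0,0,-0.2],[0,0,-0.25],[0,0,-0.25],[0,0,-0.25],[0,0,-0.25]], turn=[[0,0,0],[0,0,0],[0,0,0],[0,0,0],[0,0,0],[0,0,0],[0,0,0],[0,0,0]], claw=[1,1,1,1,1,1,1,1])

```text
clock: 4.5
position: [0.4618, 0.1838, 0.1027]
ee_rot: [-0.0, 0.707, 0.707, -0.001]
contact_force: [-0.2, 0.6, 0.2]
width: -0.0002
gripper_force: 0.0
```

```bash
python3 - <<'E'
from h import *
s=manip.get_state();p=np.array(s['position']);print(s['clock'],p,s['ee_rot'],s['width'],s['contact_force'],s['qpos'])
for c in('side','scene'):
    d=img(c,c+'3');W=cloud(d)
    m=(np.hypot(W[...,0]-p[0],W[...,1]-p[1])<.03)&(W[...,2]>.045)&(W[...,2]<p[2]+.1)
    P=W[m]-p; print(c,len(P),np.round(P[np.argsort(P[:,2])[:12]]*1e3).tolist())
print([r for r in manip.place_of('side','riser')][:3])
E
python3 -c "
import cv2;a=cv2.imread('pics/side3.png')[60:240,200:400];b=cv2.imread('pics/scene3.png')[100:280,320:520]
import numpy as np;cv2.imwrite('pics/c3.png',cv2.resize(np.hstack([a,b]),(800,360)))"
```

```text
4.5 [0.46178359 0.18379418 0.10265651] [-4.27823025e-04  7.07093675e-01  7.07119386e-01 -7.25103127e-04] -0.0002036832335896343 [-0.1902967   0.61199437  0.23832915] [ 2.38715894e-01  2.48269551e-01  1.83238376e+00 -2.63151902e-05
  1.06262300e+00  2.38692357e-01]
side 422 [[-5.0, -5.0, 23.0], [-6.0, 1.0, 24.0], [-5.0, 6.0, 24.0], [-3.0, -3.0, 24.0], [5.0, -7.0, 25.0], [10.0, -6.0, 26.0], [-7.0, -4.0, 26.0], [-5.0, -8.0, 27.0], [-3.0, -10.0, 27.0], [1.0, -9.0, 28.0], [-7.0, -3.0, 28.0], [-5.0, -5.0, 28.0]]
scene 411 [[4.0, 2.0, 22.0], [6.0, 6.0, 22.0], [6.0, -3.0, 23.0], [7.0, -1.0, 23.0], [9.0, 8.0, 23.0], [7.0, -5.0, 24.0], [8.0, -8.0, 24.0], [7.0, 11.0, 24.0], [6.0, 7.0, 24.0], [11.0, 6.0, 24.0], [7.0, 9.0, 25.0], [7.0, 5.0, 25.0]]
[{'point': [0.4611, 0.1834, -0.0005], 'score': 0.86}]
```

View pics/c3.png

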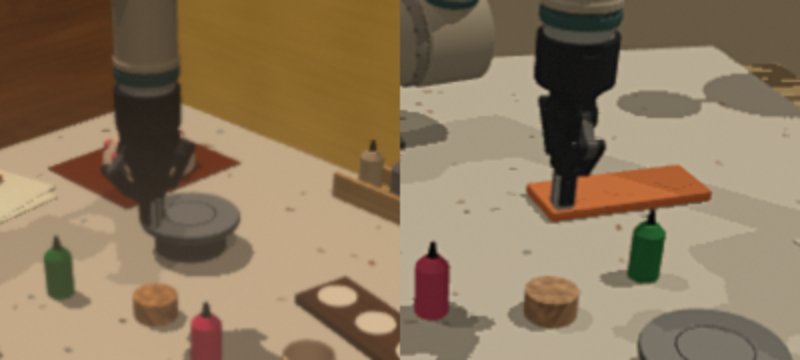

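The scene and side views show the shut fingertips about 23 mm above the reported TCP, at 22–24 mm in both clouds. They also stopped on the 31 mm riser top with the reading at 8 mm. The riser is untouched. From here I command z 23 mm lower.

Call:
carry_out(delta_pos=[[0,0,0],[0,0,0],[0,0,0],[0,0,0],[0,0,0],[0,0,0],[0,0,0.1],[0,0,0.2],[0,0,0.27],[0,0,0.305],[0,0,0.305],[0,0,0.305]], turn=[[0,0,0],[0,0,0],[0,0,0],[0,0,0],[0,0,0],[0,0,0],[0,0,0],[0,0,0],[0,0,0],[0,0,0],[0,0,0],[0,0,0]], claw=[-1,-1,-1,-1,-1,-1,-1,-1,-1,-1,-1,-1])

```text
clock: 5.85
position: [0.463, 0.1841, -0.0183]
ee_rot: [0.0, 0.707, 0.707, 0.0]
contact_force: [-0.4, 0.7, 0.6]
width: 0.0856
gripper_force: 0.0
```

Call:
carry_out(delta_pos=[[0,0,0],[0,0,0],[0,0,0],[0,0,0],[0,0,0],[0,0,0],[0,0,0],[0,0,0]], turn=[[0,0,0],[0,0,0],[0,0,0],[0,0,0],[0,0,0],[0,0,0],[0,0,0],[0,0,0]], claw=[-1,1,1,1,1,1,1,1])

```text
clock: 6.65
position: [0.4632, 0.1842, -0.0173]
ee_rot: [0.0, 0.707, 0.707, 0.001]
contact_force: [-1.0, 0.2, 5.6]
width: 0.0548
gripper_force: 41.5
```

Call:
carry_out(delta_pos=[[0,0,-0.1],[0,0,-0.2],[0,0,-0.26],[0.06,0.09,-0.26],[0.12,0.18,-0.26],[0.19,0.29,-0.26],[0.25,0.381,-0.26],[0.25,0.381,-0.26],[0.25,0.381,-0.26],[0.25,0.381,-0.26],[0.25,0.381,-0.2],[0.25,0.381,-0.2]], turn=[[0,0,0],[0,0,0],[0,0,0],[0,0,0],[0,0,0],[0,0,0],[0,0,0],[0,0,0],[0,0,0],[0,0,0],[0,0,0],[0,0,0]], claw=[1,1,1,1,1,1,1,1,1,1,1,1])

```text
clock: 7.85
position: [0.6114, 0.2824, 0.0593]
ee_rot: [-0.001, 0.707, 0.707, -0.003]
contact_force: [-0.8, 0.7, -1.0]
width: 0.0546
gripper_force: 42.9
```

Run:
```python
from h import *
s=manip.get_state();print(s['clock'],s['position'],s['width'],s['contact_force'])
a=img('wrist');W=cloud(a);b=img('scene')['image']
m=(abs(W[...,2]-.05)<.006)&(np.hypot(W[...,0]-.615,W[...,1]-.284)<.09)
P=W[m][:,:2].astype(np.float32);c,r=cv2.minEnclosingCircle(P);print(np.array(c),r,len(P))
I=a['image'].astype(int);m=(abs(W[...,0]-.615)<.05)&(abs(W[...,1]-.284)<.05)&(W[...,2]>.06)&(I[...,0]-I[...,2]>40)
P=W[m];print(np.percentile(P,[2,50,98],axis=0))
cv2.imwrite('pics/w4.png',np.hstack([cv2.resize(a['image'],(400,300)),cv2.resize(b[200:330,390:563],(400,300))])[:,:,::-1])
```

```text
7.85 [0.61142176 0.28236527 0.05930619] 0.054607172552631894 [-0.81213474  0.67490148 -1.03988759]
[0.61593354 0.2855649 ] 0.06926768273115158 33328
[[0.58893951 0.25718313 0.08481361]
 [0.61320032 0.28649689 0.1072769 ]
 [0.6373978  0.30789623 0.10853446]]
```

View pics/w4.png

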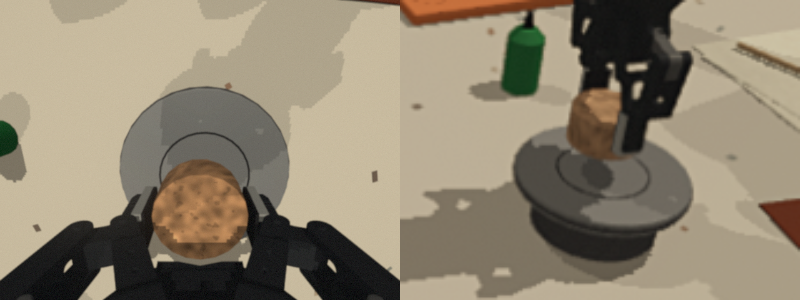

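Riser is held level above the wheel, with the drawn circle at (205,165) in the left panel. Lower and release.

Call:
carry_out(delta_pos=[[0.002,0,0],[0.002,0,0.03],[0.002,0,0.05],[0.002,0,0.065],[0.002,0,0.073],[0.002,0,0.073],[0.002,0,0.073],[0.002,0,0.073]], turn=[[0,0,0],[0,0,0],[0,0,0],[0,0,0],[0,0,0],[0,0,0],[0,0,0],[0,0,0]], claw=[1,1,1,1,1,1,1,1])

```text
clock: 8.75
position: [0.6144, 0.2846, 0.0328]
ee_rot: [-0.0, 0.707, 0.707, -0.001]
contact_force: [-2.8, -0.8, 5.2]
width: 0.0546
gripper_force: 43.1
```

Call:
carry_out(delta_pos=[[0,0,0],[0,0,0],[0,0,0],[0,0,0],[0,0,0],[0,0,-0.1],[0,0,-0.2],[0,0,-0.3],[0,0,-0.4],[0,0,-0.4],[0,0,-0.4]], turn=[[0,0,0],[0,0,0],[0,0,0],[0,0,0],[0,0,0],[0,0,0],[0,0,0],[0,0,0],[0,0,0],[0,0,0],[0,0,0]], claw=[-1,-1,-1,-1,-1,-1,-1,-1,-1,-1,-1])

```text
clock: 9.85
position: [0.6155, 0.285, 0.1937]
ee_rot: [0.001, 0.707, 0.707, 0.001]
contact_force: [-0.0, -0.3, -1.0]
width: 0.0852
gripper_force: 0.0
```

```bash
cat >> h.py <<'E'
from scipy.optimize import least_squares
def fit(C,x,y,r,a,b):
    P=np.vstack([W.reshape(-1,3) for W in C]); m=(np.hypot(P[:,0]-x,P[:,1]-y)<r+.022)&(P[:,2]>a)&(P[:,2]<b); S=P[m]
    f=least_squares(lambda c:np.hypot(S[:,0]-c[0],S[:,1]-c[1])-r,[x,y],loss='soft_l1',f_scale=.002)
    t=P[np.hypot(P[:,0]-f.x[0],P[:,1]-f.x[1])<r]
    return np.round(f.x*1e3,1),len(S),round(float(np.median(abs(f.fun)))*1e3,1),'top',round(float(np.nanpercentile(t[:,2],98))*1e3)
E
python3 - <<'E'
from h import *
s=manip.get_state();print(s['clock'],s['position'],s['width'])
C=[cloud(img(c)) for c in('scene','side')]
print('riser',fit(C,.615,.284,.028,.056,.077)); print('cup',fit(C,.457,-.076,.029,.014,.068));print('wheel rim',fit(C,.615,.284,.068,.04,.052))
E
```

```text
9.85 [0.61554263 0.28500307 0.19366451] 0.08524943437788902
riser (array([615.4, 283.8]), 447, 1.0, 'top', 387)
cup (array([457. , -75.9]), 1687, 1.4, 'top', 73)
wheel rim (array([612. , 289.6]), 2496, 9.8, 'top', 500)
```

Call:
carry_out(delta_pos=[[-0.1,-0.044,0],[-0.2,-0.088,0],[-0.3,-0.132,0],[-0.4,-0.176,0],[-0.5,-0.22,0],[-0.6,-0.264,0],[-0.7,-0.308,0],[-0.8,-0.352,0],[-0.902,-0.395,0],[-0.902,-0.395,0.1],[-0.902,-0.395,0.2],[-0.902,-0.395,0.25]], turn=[[0,0,0],[0,0,0],[0,0,0],[0,0,0],[0,0,0],[0,0,0],[0,0,0],[0,0,0],[0,0,0],[0,0,0],[0,0,0],[0,0,0]], claw=[-1,-1,-1,-1,-1,-1,-1,-1,-1,-1,-1,-1])

```text
clock: 11.15
position: [0.4532, -0.0755, 0.0882]
ee_rot: [-0.004, 0.708, 0.706, -0.002]
contact_force: [-0.4, 0.1, -0.2]
width: 0.0855
gripper_force: 0.0
```

Call:
carry_out(delta_pos=[[0,0,0],[0,0,0],[0,0,0],[0,0,0.05],[0,0,0.1],[0,0,0.15],[0,0,0.2],[0,0,0.23],[0,0,0.245],[0,0,0.245],[0,0,0.245],[0,0,0.245]], turn=[[0,0,0],[0,0,0],[0,0,0],[0,0,0],[0,0,0],[0,0,0],[0,0,0],[0,0,0],[0,0,0],[0,0,0],[0,0,0],[0,0,0]], claw=[-1,-1,-1,-1,-1,-1,-1,-1,-1,-1,-1,-1])

```text
clock: 12.35
position: [0.458, -0.0763, -0.0048]
ee_rot: [0.001, 0.707, 0.707, 0.0]
contact_force: [1.1, 0.3, 0.0]
width: 0.086
gripper_force: 0.0
```

Call:
carry_out(delta_pos=[[0,0,0],[0,0,0],[0,0,0],[0,0,0],[0,0,0],[0,0,0],[0,0,0],[0,0,0]], turn=[[0,0,0],[0,0,0],[0,0,0],[0,0,0],[0,0,0],[0,0,0],[0,0,0],[0,0,0]], claw=[1,1,1,1,1,1,1,1])

```text
clock: 13.15
position: [0.4568, -0.0761, -0.0048]
ee_rot: [0.0, 0.707, 0.707, -0.0]
contact_force: [-1.9, -0.3, 8.3]
width: 0.0574
gripper_force: 39.3
```

Call:
carry_out(delta_pos=[[0,0,-0.1],[0,0,-0.2],[0,0,-0.3],[0,0,-0.38],[0.1,0.044,-0.4],[0.2,0.088,-0.4],[0.3,0.132,-0.4],[0.4,0.176,-0.4],[0.5,0.22,-0.4],[0.6,0.264,-0.4],[0.7,0.308,-0.4],[0.8,0.352,-0.4]], turn=[[0,0,0],[0,0,0],[0,0,0],[0,0,0],[0,0,0],[0,0,0],[0,0,0],[0,0,0],[0,0,0],[0,0,0],[0,0,0],[0,0,0]], claw=[1,1,1,1,1,1,1,1,1,1,1,1])

```text
clock: 14.35
position: [0.5979, 0.2456, 0.154]
ee_rot: [-0.0, 0.707, 0.707, -0.0]
contact_force: [0.7, -0.6, -1.1]
width: 0.0573
gripper_force: 41.2
```

Call:
carry_out(delta_pos=[[0.06,0.026,0],[0.1,0.044,0],[0.1,0.044,0],[0.1,0.044,0],[0.1,0.044,0],[0.1,0.044,0.06],[0.1,0.044,0.12],[0.1,0.044,0.15],[0.1,0.044,0.15],[0.1,0.044,0.15],[0.1,0.044,0.15]], turn=[[0,0,0],[0,0,0],[0,0,0],[0,0,0],[0,0,0],[0,0,0],[0,0,0],[0,0,0],[0,0,0],[0,0,0],[0,0,0]], claw=[1,1,1,1,1,1,1,1,1,1,1])

```text
clock: 15.45
position: [0.6165, 0.2841, 0.0959]
ee_rot: [0.001, 0.707, 0.707, 0.001]
contact_force: [-0.8, -0.5, -1.3]
width: 0.057
gripper_force: 41.3
```

Run:
```python
from h import *
s=manip.get_state();print(s['clock'],s['position'],s['width'])
C=[cloud(img(c)) for c in('scene','side')]
print('riser',fit(C,.615,.284,.028,.056,.077)); print('cup',fit(C,.615,.284,.029,.114,.130))
```

```text
15.45 [0.61648467 0.28407983 0.09585416] 0.05699134430008127
riser (array([615.3, 283.7]), 449, 1.0, 'top', 450)
cup (array([617.2, 283.9]), 339, 1.2, 'top', 452)
```

Call:
carry_out(delta_pos=[[0,0,0.015],[0,0,0.03],[0,0,0.04],[0,0,0.048],[0,0,0.048],[0,0,0.048],[0,0,0.048],[0,0,0.048],[0,0,0.048],[0,0,0.048],[0,0,0.048]], turn=[[0,0,0],[0,0,0],[0,0,0],[0,0,0],[0,0,0],[0,0,0],[0,0,0],[0,0,0],[0,0,0],[0,0,0],[0,0,0]], claw=[1,1,1,1,1,1,-1,-1,-1,-1,-1])

```text
clock: 16.65
position: [0.6155, 0.284, 0.0751]
ee_rot: [0.0, 0.707, 0.707, 0.0]
contact_force: [0.1, 0.2, -0.2]
width: 0.0857
gripper_force: 0.0
```

Call:
carry_out(delta_pos=[[0,0,0],[0,0,-0.05],[0,0,-0.1],[0,0,-0.2],[0,0,-0.3],[0,0,-0.35],[0,0,-0.35]], turn=[[0,0,0],[0,0,0],[0,0,0],[0,0,0],[0,0,0],[0,0,0],[0,0,0]], claw=[-1,-1,-1,-1,-1,-1,-1])

```text
clock: 17.35
position: [0.6175, 0.2847, 0.2196]
ee_rot: [0.002, 0.707, 0.707, 0.004]
contact_force: [0.7, 0.4, 0.4]
width: 0.0856
gripper_force: 0.0
```

Run:
```python
from h import *
s=manip.get_state();print(s['clock'],s['position'],s['width'])
C=[cloud(img(c)) for c in('scene','side')]
print('riser',fit(C,.615,.284,.028,.056,.077)); print('cup',fit(C,.615,.284,.029,.095,.150))
print('pink',fit(C,.436,.063,.018,.01,.054))
```

```text
17.35 [0.6175197  0.28472699 0.21959916] 0.08558160811722276
riser (array([615.2, 283.7]), 450, 1.0, 'top', 367)
cup (array([615.7, 283.2]), 1772, 1.3, 'top', 412)
pink (array([436.1,  63.5]), 570, 0.9, 'top', 78)
```

Call:
carry_out(delta_pos=[[-0.09,-0.075,0],[-0.18,-0.15,0],[-0.27,-0.225,0],[-0.37,-0.3,0],[-0.46,-0.375,0],[-0.551,-0.448,0],[-0.551,-0.448,0],[-0.551,-0.448,0.1],[-0.551,-0.448,0.2],[-0.551,-0.448,0.25],[-0.551,-0.448,0.25],[-0.551,-0.448,0.25]], turn=[[0,0,0],[0,0,0],[0,0,0],[0,0,0],[0,0,0],[0,0,0],[0,0,0],[0,0,0],[0,0,0],[0,0,0],[0,0,0],[0,0,0]], claw=[-1,-1,-1,-1,-1,-1,-1,-1,-1,-1,-1,-1])

```text
clock: 18.65
position: [0.4361, 0.0639, 0.1145]
ee_rot: [-0.001, 0.707, 0.707, -0.001]
contact_force: [0.0, 0.6, 0.6]
width: 0.0856
gripper_force: 0.0
```

Call:
carry_out(delta_pos=[[0,0,0.06],[0,0,0.12],[0,0,0.18],[0,0,0.24],[0,0,0.28],[0,0,0.302],[0,0,0.302],[0,0,0.302],[0,0,0.302]], turn=[[0,0,0],[0,0,0],[0,0,0],[0,0,0],[0,0,0],[0,0,0],[0,0,0],[0,0,0],[0,0,0]], claw=[-1,-1,-1,-1,-1,-1,-1,-1,-1])

```text
clock: 19.55
position: [0.4375, 0.0636, -0.0047]
ee_rot: [0.001, 0.707, 0.707, 0.001]
contact_force: [-0.3, -0.1, -0.2]
width: 0.0856
gripper_force: 0.0
```

Call:
carry_out(delta_pos=[[0,0,0],[0,0,0],[0,0,0],[0,0,0],[0,0,0],[0,0,0],[0,0,0],[0,0,0]], turn=[[0,0,0],[0,0,0],[0,0,0],[0,0,0],[0,0,0],[0,0,0],[0,0,0],[0,0,0]], claw=[1,1,1,1,1,1,1,1])

```text
clock: 20.35
position: [0.4363, 0.0636, -0.0053]
ee_rot: [0.0, 0.707, 0.707, 0.0]
contact_force: [-1.6, 0.2, 4.9]
width: 0.0354
gripper_force: 39.7
```

Call:
carry_out(delta_pos=[[0,0,-0.1],[0,0,-0.2],[-0.01,0.09,-0.25],[-0.02,0.18,-0.25],[-0.03,0.27,-0.25],[-0.04,0.36,-0.25],[-0.05,0.45,-0.25],[-0.06,0.516,-0.25],[-0.06,0.516,-0.25],[-0.06,0.516,-0.25],[-0.06,0.516,-0.15],[-0.06,0.516,-0.1]], turn=[[0,0,0],[0,0,0],[0,0,0],[0,0,0],[0,0,0],[0,0,0],[0,0,0],[0,0,0],[0,0,0],[0,0,0],[0,0,0],[0,0,0]], claw=[1,1,1,1,1,1,1,1,1,1,1,1])

```text
clock: 21.55
position: [0.6396, 0.0399, 0.0323]
ee_rot: [-0.002, 0.707, 0.707, -0.001]
contact_force: [-1.1, -0.2, -1.6]
width: 0.0348
gripper_force: 40.5
```

Call:
carry_out(delta_pos=[[0,0,0],[0,0,0.02],[0,0,0.04],[0,0,0.05],[0,0,0.06],[0,0,0.06],[0,0,0.06],[0,0,0.06],[0,0,0.06],[0,0,0.06],[0,0,0.06]], turn=[[0,0,0],[0,0,0],[0,0,0],[0,0,0],[0,0,0],[0,0,0],[0,0,0],[0,0,0],[0,0,0],[0,0,0],[0,0,0]], claw=[1,1,1,1,1,1,1,-0.4,-0.4,-0.4,-0.4])

```text
clock: 22.65
position: [0.6428, 0.0396, 0.0105]
ee_rot: [0.0, 0.707, 0.707, 0.0]
contact_force: [0.1, -0.1, 0.2]
width: 0.0599
gripper_force: 0.0
```

Call:
carry_out(delta_pos=[[0,0,0],[0,0,-0.05],[0,0,-0.1],[0,0,-0.2],[0,0,-0.3],[0,0,-0.4],[0,0,-0.4]], turn=[[0,0,0],[0,0,0],[0,0,0],[0,0,0],[0,0,0],[0,0,0],[0,0,0]], claw=[-0.4,-0.4,-0.4,-0.4,-0.4,-1,-1])

```text
clock: 23.35
position: [0.6467, 0.0395, 0.1773]
ee_rot: [0.005, 0.707, 0.707, 0.004]
contact_force: [-0.5, 0.2, 0.5]
width: 0.0847
gripper_force: 0.0
```

Run:
```python
from h import *
s=manip.get_state();print(s['clock'],s['position'],s['width'])
C=[cloud(img(c)) for c in('scene','side')]
print('pink',fit(C,.6427,.04,.018,.025,.069),fit(C,.6427,.04,.018,.025,.04),fit(C,.6427,.04,.018,.055,.069));print('yellow',fit(C,.442,-.167,.018,.01,.054))
P=np.vstack([w.reshape(-1,3) for w in C]);m=(P[:,0]>.67)&(P[:,0]<.85)&(abs(P[:,1])<.12)&(P[:,2]>.03);print('jar',np.percentile(P[m],[1,50,99],axis=0))
```

```text
23.35 [0.64667837 0.0394715  0.17733576] 0.08470796767336702
pink (array([643.3,  39.4]), 662, 0.9, 'top', 313) (array([643.3,  39.5]), 220, 0.9, 'top', 313) (array([643.1,  39.2]), 221, 0.8, 'top', 313)
yellow (array([ 441.8, -167. ]), 641, 1.0, 'top', 78)
jar [[ 0.67035623 -0.09929173  0.03375236]
 [ 0.68191951  0.02901871  0.31596816]
 [ 0.84623685  0.065287    0.50730062]]
```

Call:
carry_out(delta_pos=[[-0.086,-0.084,0],[-0.172,-0.168,0],[-0.258,-0.252,0],[-0.344,-0.336,0],[-0.43,-0.42,0],[-0.516,-0.502,0],[-0.516,-0.502,0],[-0.516,-0.502,0],[-0.516,-0.502,0.08],[-0.516,-0.502,0.14],[-0.516,-0.502,0.14],[-0.516,-0.502,0.14]], turn=[[0,0,0],[0,0,0],[0,0,0],[0,0,0],[0,0,0],[0,0,0],[0,0,0],[0,0,0],[0,0,0],[0,0,0],[0,0,0],[0,0,0]], claw=[-1,-1,-1,-1,-1,-1,-1,-1,-1,-1,-1,-1])

```text
clock: 24.65
position: [0.4424, -0.1658, 0.1139]
ee_rot: [-0.001, 0.707, 0.708, -0.0]
contact_force: [0.6, 0.3, -0.5]
width: 0.0855
gripper_force: 0.0
```

Call:
carry_out(delta_pos=[[0,0,0.06],[0,0,0.12],[0,0,0.18],[0,0,0.24],[0,0,0.28],[0,0,0.3],[0,0,0.3],[0,0,0.3],[0,0,0.3]], turn=[[0,0,0],[0,0,0],[0,0,0],[0,0,0],[0,0,0],[0,0,0],[0,0,0],[0,0,0],[0,0,0]], claw=[-1,-1,-1,-1,-1,-1,-1,-1,-1])

```text
clock: 25.55
position: [0.443, -0.1673, -0.0046]
ee_rot: [0.001, 0.707, 0.707, 0.0]
contact_force: [-0.2, -1.4, 0.9]
width: 0.085
gripper_force: 0.0
```

Call:
carry_out(delta_pos=[[0,0,0],[0,0,0],[0,0,0],[0,0,0],[0,0,0],[0,0,0],[0,0,0],[0,0,0]], turn=[[0,0,0],[0,0,0],[0,0,0],[0,0,0],[0,0,0],[0,0,0],[0,0,0],[0,0,0]], claw=[1,1,1,1,1,1,1,1])

```text
clock: 26.35
position: [0.4419, -0.1669, -0.0054]
ee_rot: [0.0, 0.707, 0.707, 0.0]
contact_force: [-1.1, 1.0, 5.3]
width: 0.0349
gripper_force: 40.1
```

Call:
carry_out(delta_pos=[[0,0,-0.1],[0,0,-0.2],[0.05,0.07,-0.28],[0.11,0.155,-0.28],[0.17,0.24,-0.28],[0.23,0.324,-0.28],[0.29,0.41,-0.28],[0.332,0.467,-0.28],[0.332,0.467,-0.28],[0.332,0.467,-0.28],[0.332,0.467,-0.18],[0.332,0.467,-0.1]], turn=[[0,0,0],[0,0,0],[0,0,0],[0,0,0],[0,0,0],[0,0,0],[0,0,0],[0,0,0],[0,0,0],[0,0,0],[0,0,0],[0,0,0]], claw=[1,1,1,1,1,1,1,1,1,1,1,1])

```text
clock: 27.55
position: [0.6276, -0.0348, 0.0337]
ee_rot: [0.0, 0.707, 0.707, -0.0]
contact_force: [0.1, -0.2, -1.5]
width: 0.0346
gripper_force: 40.7
```

Call:
carry_out(delta_pos=[[0,0,0],[0,0,0.02],[0,0,0.04],[0,0,0.05],[0,0,0.06],[0,0,0.06],[0,0,0.06],[0,0,0.06],[0,0,0.06],[0,0,0.06],[0,0,0.06]], turn=[[0,0,0],[0,0,0],[0,0,0],[0,0,0],[0,0,0],[0,0,0],[0,0,0],[0,0,0],[0,0,0],[0,0,0],[0,0,0]], claw=[1,1,1,1,1,1,1,-0.4,-0.4,-0.4,-0.4])

```text
clock: 28.65
position: [0.6288, -0.034, 0.0105]
ee_rot: [0.0, 0.707, 0.707, 0.0]
contact_force: [-0.1, -0.2, 0.2]
width: 0.0597
gripper_force: 0.0
```

Call:
carry_out(delta_pos=[[0,0,0],[0,0,-0.05],[0,0,-0.1],[0,0,-0.2],[0,0,-0.3],[0,0,-0.4],[0,0,-0.4]], turn=[[0,0,0],[0,0,0],[0,0,0],[0,0,0],[0,0,0],[0,0,0],[0,0,0]], claw=[-0.4,-0.4,-0.4,-0.4,-0.4,-1,-1])

```text
clock: 29.35
position: [0.6326, -0.0346, 0.1772]
ee_rot: [0.005, 0.707, 0.707, 0.004]
contact_force: [0.4, 0.1, 0.1]
width: 0.085
gripper_force: 0.0
```

Run:
```python
from h import *
s=manip.get_state();print(s['clock'],s['position'],s['width'])
C=[cloud(img(c)) for c in('scene','side')]
print('pink',fit(C,.6427,.04,.018,.025,.069));print('yellow',fit(C,.6286,-.034,.018,.025,.069));print('blue',fit(C,.4287,-.3077,.018,.01,.054))
```

```text
29.35 [ 0.63263983 -0.03461384  0.17719597] 0.08501997524773848
pink (array([643.2,  39.3]), 667, 0.8, 'top', 94)
yellow (array([629.5, -33.9]), 672, 0.9, 'top', 361)
blue (array([ 428.7, -307.7]), 706, 0.9, 'top', 78)
```

Call:
carry_out(delta_pos=[[-0.1,-0.073,0],[-0.2,-0.146,0],[-0.3,-0.22,0],[-0.4,-0.293,0],[-0.5,-0.366,0],[-0.6,-0.44,0],[-0.684,-0.5,0],[-0.684,-0.5,0],[-0.684,-0.5,0],[-0.684,-0.5,0.08],[-0.684,-0.5,0.14],[-0.684,-0.5,0.14]], turn=[[0,0,0],[0,0,0],[0,0,0],[0,0,0],[0,0,0],[0,0,0],[0,0,0],[0,0,0],[0,0,0],[0,0,0],[0,0,0],[0,0,0]], claw=[-1,-1,-1,-1,-1,-1,-1,-1,-1,-1,-1,-1])

```text
clock: 30.65
position: [0.4269, -0.3039, 0.1105]
ee_rot: [-0.005, 0.706, 0.708, 0.0]
contact_force: [-0.5, 0.7, 0.4]
width: 0.0854
gripper_force: 0.0
```

Call:
carry_out(delta_pos=[[0,0,0],[0,0,0.06],[0,0,0.12],[0,0,0.18],[0,0,0.24],[0,0,0.28],[0,0,0.3],[0,0,0.3],[0,0,0.3],[0,0,0.3]], turn=[[0,0,0],[0,0,0],[0,0,0],[0,0,0],[0,0,0],[0,0,0],[0,0,0],[0,0,0],[0,0,0],[0,0,0]], claw=[-1,-1,-1,-1,-1,-1,-1,-1,-1,-1])

```text
clock: 31.65
position: [0.4296, -0.3083, -0.0045]
ee_rot: [0.001, 0.707, 0.707, 0.0]
contact_force: [0.6, 0.0, 0.7]
width: 0.0854
gripper_force: 0.0
```

Call:
carry_out(delta_pos=[[0,0,0],[0,0,0],[0,0,0],[0,0,0],[0,0,0],[0,0,0],[0,0,0],[0,0,0]], turn=[[0,0,0],[0,0,0],[0,0,0],[0,0,0],[0,0,0],[0,0,0],[0,0,0],[0,0,0]], claw=[1,1,1,1,1,1,1,1])

```text
clock: 32.45
position: [0.4288, -0.3078, -0.0053]
ee_rot: [0.0, 0.707, 0.707, 0.0]
contact_force: [-1.6, 0.1, 5.2]
width: 0.0348
gripper_force: 40.2
```

Call:
carry_out(delta_pos=[[0,0,-0.1],[0,0,-0.2],[0.08,0.07,-0.28],[0.16,0.15,-0.28],[0.24,0.225,-0.28],[0.32,0.3,-0.28],[0.4,0.375,-0.28],[0.48,0.447,-0.28],[0.5,0.465,-0.28],[0.5,0.465,-0.28],[0.5,0.465,-0.18],[0.5,0.465,-0.1]], turn=[[0,0,0],[0,0,0],[0,0,0],[0,0,0],[0,0,0],[0,0,0],[0,0,0],[0,0,0],[0,0,0],[0,0,0],[0,0,0],[0,0,0]], claw=[1,1,1,1,1,1,1,1,1,1,1,1])

```text
clock: 33.65
position: [0.6135, -0.1089, 0.0336]
ee_rot: [0.0, 0.707, 0.707, -0.0]
contact_force: [-0.2, 0.5, -1.1]
width: 0.0349
gripper_force: 40.4
```

Call:
carry_out(delta_pos=[[0,0,0],[0,0,0.02],[0,0,0.04],[0,0,0.05],[0,0,0.06],[0,0,0.06],[0,0,0.06],[0,0,0.06],[0,0,0.06],[0,0,0.06],[0,0,0.06]], turn=[[0,0,0],[0,0,0],[0,0,0],[0,0,0],[0,0,0],[0,0,0],[0,0,0],[0,0,0],[0,0,0],[0,0,0],[0,0,0]], claw=[1,1,1,1,1,1,1,-0.4,-0.4,-0.4,-0.4])

```text
clock: 34.75
position: [0.6147, -0.1076, 0.0105]
ee_rot: [0.0, 0.707, 0.707, 0.0]
contact_force: [0.6, -0.8, -0.5]
width: 0.0596
gripper_force: 0.0
```

Call:
carry_out(delta_pos=[[0,0,0],[0,0,-0.05],[0,0,-0.1],[0,0,-0.2],[0,0,-0.3],[0,0,-0.4],[0,0,-0.5],[0,-0.1,-0.6],[0,-0.2,-0.6],[0,-0.3,-0.6],[0,-0.3,-0.6],[0,-0.3,-0.6]], turn=[[0,0,0],[0,0,0],[0,0,0],[0,0,0],[0,0,0],[0,0,0],[0,0,0],[0,0,0],[0,0,0],[0,0,0],[0,0,0],[0,0,0]], claw=[-0.4,-0.4,-0.4,-0.4,-0.4,-0.4,-0.4,-0.4,-0.4,-0.4,-0.4,-0.4])

```text
clock: 35.95
position: [0.4943, -0.1076, 0.251]
ee_rot: [0.001, 0.707, 0.707, 0.001]
contact_force: [0.2, 0.3, -0.0]
width: 0.0598
gripper_force: 0.0
```

Run:
```python
from h import *
s=manip.get_state();print(s['clock'],s['position'],s['width'],s['contact_force'])
C=[cloud(img(c,c+'9')) for c in('scene','side')]
for n,x,y,r,a,b in[('pink',.6427,.04,.018,.025,.069),('yellow',.6286,-.034,.018,.025,.069),('blue',.6148,-.1077,.018,.025,.069),('green',.4085,.3076,.018,.01,.054),('riser',.615,.284,.028,.056,.077),('cup',.615,.284,.029,.095,.150)]: print(n,fit(C,x,y,r,a,b))
```

```text
35.95 [ 0.49431274 -0.10763565  0.25098634] 0.05984293733141235 [ 0.18618603  0.33573569 -0.02111125]
pink (array([643.2,  39.3]), 658, 0.8, 'top', 94)
yellow (array([629.4, -34. ]), 664, 0.8, 'top', 94)
blue (array([ 615.4, -107.5]), 705, 0.8, 'top', 95)
green (array([408.3, 307.5]), 509, 1.3, 'top', 79)
riser (array([615.2, 283.7]), 442, 1.0, 'top', 152)
cup (array([615.8, 283.1]), 1775, 1.3, 'top', 152)
```

View pics/scene9.png

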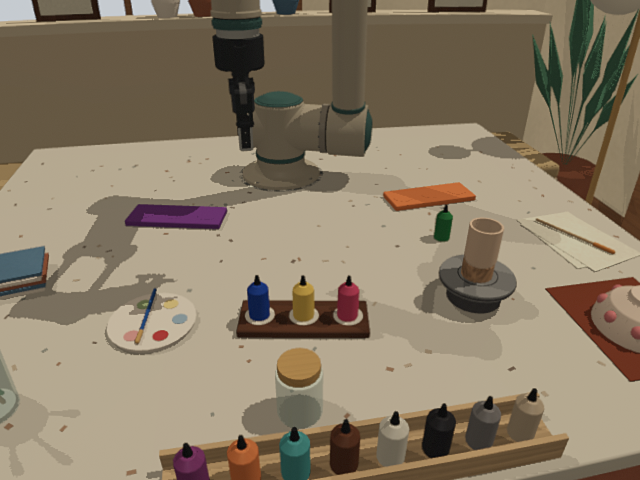

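The final view shows blue (258,300), yellow (303,300) and pink (348,300) centred on their spots. The cup stands on the riser on the wheel (480,250), green is untouched at (443,224), and the arm is clear.

```bash
python3 -c "
from rig import manip
print(manip.sign_off())"
```

```text
the job is handed in; nothing more can be done
None
```

The job is handed in at about 36 s on the robot's clock: in the last camera check everything stood upright within about 2 mm of its target (riser on the wheel, cup on the riser, pink, yellow and blue on their spots), green had not moved and the arm was clear; no verdict was returned.

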